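Tip the parts tray onto its base and push it home against the stop rail

ROBOT

A 6-joint arm with a two-finger parallel gripper is mounted at the origin on a cart in front of the work surface, level with it; the furniture and walls round the work are solid. World frame = base frame: x ahead of the robot, y to its left, z up, the work surface at z = 0. Lengths are in mm, angles in rad, forces in N, time in s.
With the tool pointing down it reaches from about 300 to 850 mm from the base axis. Payload 5.4 kg.
Tool frame: the origin (TCP) lies at the very end of the fingers, on their centre line; the grasp point (between the pads) lies 19 mm behind it; z points along the fingers, y is the direction in which the jaws open and shut (so a half turn about z gives the same grasp; the last joint's range is limited). The gripper opens to 85 mm and grips with 20 to 120 N. Pads are 22 mm wide; open, the fingers measure 114 mm over their backs; the gripper's body (76 mm by 85 mm) begins 54 mm behind the grasp point. The pads swing forward as they close: fully open they stand 13 mm farther back than shut.
Start: joints at [1.027, 0.158, 1.597, -0, 1.386, -0.21], TCP at [188.4, 543.242, 231.299] pointing down, gripper open.
Joint ranges: [-2.91, 2.91], [-0.94, 2.29], [0.18, 2.7], [-1.29, 4.43], [0.17, 2.64], [-3, 3]. Speed limits (rad/s): [2.57, 2.57, 3.14, 3.14, 3.14, 3.14].

INTERFACE

Orientations are given as a rotation vector (axis times angle).
In Python, from cell import robot, solver, sensors, optics, job_done gives the robot as it stands. Calls block until the motion is done:
- robot.movep(position, orientation): joint-space move of the TCP to a pose.
- robot.move_straight(position, orientation=None, v=150, stop_force=None): straight line of the TCP; orientation=None keeps the orientation; v is the mean speed in mm/s. With stop_force (N) it stops when the force on the tool has changed by that much, and returns True; else False.
- robot.move_joints(angles): joint-space move.
- robot.gripper_to(opening, squeeze=None): finger opening in mm; squeeze is the grip in N (None keeps the last); returns when the fingers have stopped.
- robot.dwell(seconds).
- solver.ik(position, orientation): joint angles nearest the present ones, or None.
- sensors.read_state(): the state.
- optics.snapshot(name): name is "scene" or "top"; returns a dict with "color" (420x560x3 uint8, blue, green, red), "depth" (420x560 float32, mm along the optical axis (not along the pixel's ray), 0 where there is no reading), "mtx" (3x3 intrinsics, pixels), "k1" (the pictures are not rectified: a ray, as slopes to the right and down, at radius r is drawn at 1 + k1 r^2 times it, then the intrinsics apply), "position" and "attitude" of the camera in the world. Camera axes: x right, y down, z forward; pixel columns grow to the right and rows downward; lengths in mm; the calibration is good to about 2 mm. A picture is of the moment at which its call begins.
A pose or a line that the arm cannot do raises robot.IKError and nothing moves.
- job_done(): hands the job in, once; it reports no verdict.
The state is a dict: "time_s": time; "qpos": joint angles; "qd": joint speeds; "effort": joint torques, N m; "ee_pos": TCP position; "eef_rot": TCP orientation; "force": force on the tool from outside, world axes, zero at the start; "torque": the same for the moment, N m; "grip_width": finger opening in mm.
Only numpy, scipy, OpenCV 4.12 (cv2) and the standard library are available. Lean on these libraries where they do the work, as an engineer would, in place of code of your own. Each camera call takes 0.05 s, during which the arm holds its last target. There are 200 camera calls.

TASK

The small plywood parts tray has been left standing on its short end on the desk. Push it over onto its base board, so that it lies flat with its open side up and its former top end toward the dark wooden stop rail; then push it along the desk until that end sits flush against the rail, with its whole width on the rail's length. Do all of this by pushing with the fingers, never picking the tray up off the desk, and leave the spool, the sanding block, the jar and the glue pot where they are.

Things in the scene. Friction and masses are not known exactly. Their poses are not given: they have to be found in the camera images.
- tray: loose plywood tray, 140 long, 90 wide, 44 deep, boards 6 mm, 0.25-0.5 kg, dividers inside. At the start it STANDS on a 44 x 90 mm end; origin: centre of that end. z: along the 140 mm length to the free end (up at the start); x: from base board (outside at -22 mm) out of the open side (rims at +22 mm), level and away from the rail at the start, up once it lies on its base; y: across the width
- tray_heel (a point): middle of the edge the tray tips over: outer edge of the base board at the standing end (tray frame: -22, 0, 0 mm), on the desk before and after; axes as the tray's. Pushed level near its top from the open side, the tray tips toward its -x without sliding and falls by itself once the top has moved some 40 mm; the heel may slip a little meanwhile
- tray_lead (a point): centre of the outside of the tray's free short end, the top end at the start (140 mm up) and the end that must meet the rail (22 mm up when the tray lies flat); axes as the tray's
- rail: stop rail: dark wooden strip screwed to the desk, 220 mm long (its y axis), 30 mm thick (its x axis), 28 mm high, three screw heads on top. Origin: centre of its underside. Its x axis points through the rail from the working face to the back, i.e. the way the tray is to be pushed. It does not move
- rail_face (a point): centre of the rail's working face, the long upright face toward the tray, 14 mm above the desk; axes as the rail's
- spool: small thread spool standing to one side of the way from tray to rail, 35 mm across, 44 mm high; origin at the centre of its underside; leave alone
- block: brown sanding block lying beside the tray, 35 x 55 x 22 mm; origin at the centre of its underside; leave alone
- jar: glass jar with a screw lid, 67 mm across, 81 mm high, standing beyond the tray; origin at the centre of its underside; leave alone
- pot: glue pot with a screw lid, 47 mm across, 70 mm high, standing left of the tray; origin at the centre of its underside; leave alone
Things that resemble listed ones, but are neither listed nor needed, are in the scene too. There is more than one size of the rail; the job needs the larger.

How it is judged (in metres and radians):
On the way, in this order (a step that is already met when the one before it is completed fails the run):
1. the tray lies on its base board, open side up, still short of the rail (angle between tray's own x axis and vertical below 0.08 rad and height (world z) of tray_lead below 0.04 m and linear speed of tray below 0.02 m/s and angular speed of tray below 0.2 rad/s and x of tray_lead in the frame of rail_face below -0.015 m), for 0.2 s.
2. the tray's end is flush against the rail (angle between tray's own x axis and vertical below 0.08 rad and height (world z) of tray_lead below 0.04 m and linear speed of tray below 0.02 m/s and angular speed of tray below 0.2 rad/s and x of tray_lead in the frame of rail_face between -0.006 and 0.006 m and y of tray_lead in the frame of rail_face between -0.075 and 0.075 m and angle between the z axis of tray and the x axis of rail, either way round below 0.07 rad), for 0.2 s.
At the end, for the whole second after the job is handed in: The tray lies at rest on its base (within 0.08 rad), its former top end within 6 mm of the rail's working face, square to it within 0.07 rad, its centre within 75 mm of the rail's middle (all of step 2 and height (world z) of tray_heel below 0.008 m); the robot touches nothing.
It fails at once if the tray's lower edge is lifted more than 20 mm off the desk (the tray is picked up, not pushed) (height (world z) of tray_heel above 0.02 m).
It fails at once if the tray as it lies flat is lifted off the desk (angle between tray's own x axis and vertical below 0.3 rad and height (world z) of tray_lead above 0.075 m).
It fails at once if the spool, sanding block, jar or glue pot is moved more than 20 mm or knocked over (distance of any of spool, block, jar, pot from where it was at the start of the episode above 0.02 m or angle between any of spool, block, jar, pot's own z axis and vertical above 0.35 rad).
It also fails if it takes over 42 s, if anything falls off the work surface, if the arm or the gripper's body presses on something with over 40 N, if the wrist force passes 120 N, or if a joint passes its speed limit or range.

## Working session

There is one attempt and no reset: what is moved stays moved. The work goes in short steps, each a Python script; the robot and the scene stay as the last script left them, time stands still between calls to the robot, and variables do not carry over. Pictures are saved under pics/ and viewed, about 8 in all and at most 12, crops included, and the job is handed in when it is done.

```bash
ls; mkdir -p pics; cat > h.py <<'E'
import numpy as np, cv2
from cell import robot, solver, sensors, optics, job_done
from scipy.spatial.transform import Rotation as R
def snap(n,save=None):
    s=optics.snapshot(n)
    if save: cv2.imwrite('pics/'+save,s['color'])
    return s
def att(s):
    a=np.array(s['attitude'],float)
    return a if a.shape==(3,3) else R.from_rotvec(a).as_matrix()
def rays(s,uv):
    K=np.array(s['mtx'],float); k=s['k1']
    p=cv2.undistortPoints(np.array(uv,float).reshape(-1,1,2),K,np.array([k,0,0,0.])).reshape(-1,2)
    return np.c_[p,np.ones(len(p))]
def onplane(s,uv,z=0):
    d=rays(s,uv)@att(s).T; c=np.array(s['position'],float)
    return c+d*((z-c[2])/d[:,2])[:,None]
def cloud(s):
    h,w=s['depth'].shape; u,v=np.meshgrid(np.arange(w),np.arange(h))
    P=rays(s,np.c_[u.ravel(),v.ravel()])*s['depth'].ravel()[:,None]
    return (P@att(s).T+np.array(s['position'])).reshape(h,w,3)
E
python3 - <<'E'
from h import *
for n in('scene','top'):
    s=snap(n,n+'0.png'); print(n,s['mtx'],s['k1'],s['position'],s['attitude'],(s['depth']>0).mean())
    np.savez('pics/'+n+'0.npz',P=cloud(s),c=s['color'],d=s['depth'])
a,b=cv2.imread('pics/scene0.png'),cv2.imread('pics/top0.png')
st=sensors.read_state();print(st['time_s'],st['ee_pos'],st['eef_rot'],st['force'])
E
```

```text
pics
scene [[499.86740517   0.         273.35498574]
 [  0.         499.86740517 211.62847996]
 [  0.           0.           1.        ]] -0.04369716478612378 [ -91.43048944 -793.06378361  992.1168608 ] [-2.15869322  0.84897058 -0.36352219] 0.9960204081632653
top [[421.5959749    0.         275.73452074]
 [  0.         421.5959749  213.0881561 ]
 [  0.           0.           1.        ]] -0.11016942528481682 [ 379.48098593  -46.80045854 1222.77608274] [-2.15674432  2.11180272 -0.17265963] 0.9961522108843538
0.1 [188.12370343 542.77659807 230.41294529] [-5.21805646e-01 -3.09732498e+00  2.47588936e-03] [-0.7324345   0.11653175 -0.62196814]
```

View pics/scene0.png

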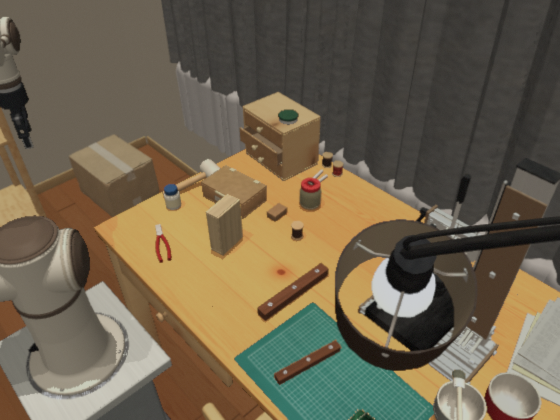

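View pics/top0.png

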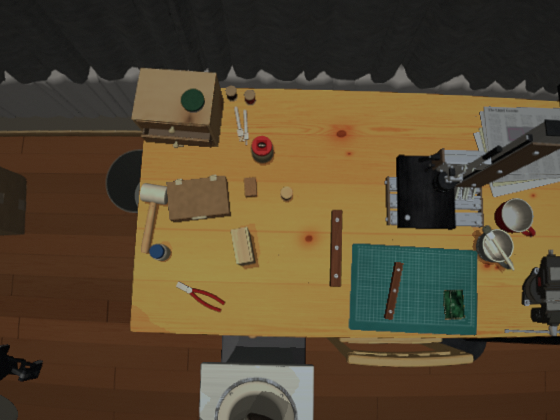

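The tray stands at about (243,246) in the top view. The large rail is at (336,248) and the small decoy on the mat. Spool (287,193), block (250,187), jar (262,148), pot (158,252). Measuring now.

```bash
cat > m.py <<'E'
from h import *
for n in('top','scene'):
    f=np.load(f'pics/{n}0.npz');P,c,d=f['P'],f['c'],f['d']
    m=d>0; x,y,z=P[...,0],P[...,1],P[...,2]
    print(n,'desk z',np.median(z[m&(abs(z)<15)&(x>250)&(x<600)&(abs(y)<250)]))
    W=m&(x>200)&(x<800)&(y>-320)&(y<420)&(z>9)&(z<180)
    k,l,s,_=cv2.connectedComponentsWithStats(W.astype(np.uint8))
    for i in range(1,k):
        if s[i,4]<60: continue
        q=P[l==i]; zt=np.percentile(q[:,2],90); t=q[abs(q[:,2]-zt)<6]
        r=cv2.minAreaRect(t[:,:2].astype(np.float32))
        print(s[i],'ztop',zt.round(),'c',np.round(r[0]),np.round(r[1]),round(r[2],1),'box',np.round(cv2.boxPoints(r)).tolist())
E
python3 m.py
```

```text
top desk z -0.2846195249335324
[ 132  119   87   29 1569] ztop 170.0 c [790. 241.] [ 19. 211.] 0.0 box [[780.0, 346.0], [780.0, 135.0], [800.0, 135.0], [800.0, 346.0]]
[250 136  24  28 517] ztop 82.0 c [763.   4.] [57. 57.] 2.8 box [[733.0, 32.0], [736.0, -25.0], [792.0, -23.0], [790.0, 34.0]]
[ 140  175   91   86 3667] ztop 63.0 c [562. 205.] [215. 235.] 10.3 box [[436.0, 302.0], [478.0, 71.0], [689.0, 109.0], [647.0, 340.0]]
[244 178  13  19 226] ztop 25.0 c [655.  36.] [55. 35.] 2.2 box [[627.0, 52.0], [628.0, 17.0], [683.0, 19.0], [681.0, 54.0]]
[280 187  13  14 129] ztop 46.0 c [635. -69.] [34. 33.] 26.6 box [[613.0, -62.0], [628.0, -92.0], [658.0, -76.0], [643.0, -47.0]]
[330 210  12  77 858] ztop 30.0 c [ 482. -215.] [ 30. 217.] 89.1 box [[373.0, -228.0], [591.0, -232.0], [591.0, -201.0], [374.0, -198.0]]
[230 227  25  39 680] ztop 142.0 c [473.  45.] [90. 44.] 11.9 box [[425.0, 58.0], [434.0, 15.0], [522.0, 33.0], [513.0, 76.0]]
[176 282  50  30 220] ztop 14.0 c [338. 171.] [148.  40.] 66.5 box [[290.0, 111.0], [327.0, 95.0], [386.0, 231.0], [349.0, 247.0]]
scene desk z -0.00
[... 239 characters left out ...]
, [435.0, 4.0], [525.0, 27.0], [513.0, 74.0]]
[299 178  23  32 611] ztop 82.0 c [763.  -2.] [58. 56.] 43.0 box [[723.0, -1.0], [761.0, -43.0], [804.0, -3.0], [765.0, 38.0]]
[267 203  20  17 205] ztop 24.0 c [656.  31.] [59. 37.] 7.1 box [[625.0, 45.0], [630.0, 8.0], [688.0, 16.0], [683.0, 53.0]]
[291 221  13  17 173] ztop 46.0 c [636. -76.] [34. 33.] 57.7 box [[612.0, -81.0], [641.0, -99.0], [659.0, -70.0], [631.0, -52.0]]
[155 225  16  34 118] ztop 13.0 c [339. 165.] [146.  30.] 72.6 box [[303.0, 100.0], [332.0, 91.0], [375.0, 230.0], [347.0, 239.0]]
[ 257  263   72   56 1127] ztop 30.0 c [ 483. -221.] [ 33. 221.] 89.2 box [[372.0, -236.0], [593.0, -239.0], [593.0, -206.0], [373.0, -203.0]]
```

```bash
cat >> h.py <<'E'
def down(a):  # tool down, tool y along (cos a, sin a); choose the half turn with a reachable, central last joint
    y=np.array([np.cos(a),np.sin(a),0]); z=np.array([0,0,-1.])
    return [R.from_matrix(np.c_[np.cross(s*y,z),s*y,z]).as_rotvec() for s in(1,-1)]
def best(p,a):
    c=[(abs(q[5]),o) for o in down(a) if (q:=solver.ik(p,o)) is not None]
    return min(c,key=lambda t:t[0])[1]
E
cat > tip.py <<'E'
from h import *
a=np.radians(12.5); c=np.array([473.5,42.]); xd=np.array([-np.sin(a),np.cos(a)])
P=lambda s,z:[*(c+s*xd),z]
o=best(P(75,231),a)
robot.gripper_to(0)
robot.movep(P(85,231),o)
robot.move_straight(P(85,118),o)
robot.move_straight(P(-18,118),o,v=70)
robot.move_straight(P(40,200),o,v=200)
robot.move_straight(P(160,231),o,v=200)
robot.dwell(.3)
for n in('top','scene'):
    s=snap(n,n+'1.png'); np.savez('pics/'+n+'1.npz',P=cloud(s),c=s['color'],d=s['depth'])
st=sensors.read_state();print(st['time_s'],st['ee_pos'],st['qpos'])
E
python3 tip.py; sed -i "s/{n}0/{n}1/" m.py; python3 m.py
```

```text
7.0083 [438.98020477 197.80569295 230.92094292] [ 1.71711116e-01 -8.85021075e-02  1.85128224e+00 -3.72977715e-05
  1.37890542e+00 -4.56856068e-02]
top desk z -0.0517134463336788
[ 133  119   86   29 1555] ztop 171.0 c [790. 241.] [209.  17.] 90.0 box [[781.0, 136.0], [798.0, 136.0], [798.0, 345.0], [781.0, 345.0]]
[250 136  24  28 516] ztop 82.0 c [763.   5.] [57. 55.] 43.7 box [[723.0, 5.0], [761.0, -35.0], [802.0, 4.0], [764.0, 44.0]]
[ 140  175   91   48 3071] ztop 63.0 c [607. 219.] [121. 244.] 7.7 box [[531.0, 332.0], [564.0, 90.0], [684.0, 106.0], [651.0, 349.0]]
[244 178  13  19 229] ztop 24.0 c [656.  37.] [54. 35.] 5.6 box [[628.0, 51.0], [631.0, 17.0], [685.0, 22.0], [681.0, 57.0]]
[280 187  13  13 128] ztop 45.0 c [635. -69.] [33. 33.] 29.2 box [[612.0, -63.0], [629.0, -92.0], [658.0, -75.0], [642.0, -46.0]]
[330 210  12  77 849] ztop 30.0 c [ 482. -215.] [ 30. 218.] 89.0 box [[373.0, -228.0], [591.0, -232.0], [592.0, -202.0], [374.0, -198.0]]
[252 222  55  41 584] ztop 45.0 c [494. -51.] [ 90. 140.] 12.2 box [[435.0, 8.0], [464.0, -129.0], [553.0, -110.0], [523.0, 27.0]]

[... 527 characters left out ...]
3.0], [804.0, -2.0], [764.0, 38.0]]
[267 203  20  17 203] ztop 25.0 c [657.  32.] [58. 37.] 4.7 box [[627.0, 48.0], [630.0, 11.0], [688.0, 16.0], [685.0, 52.0]]
[291 221  13  17 175] ztop 46.0 c [636. -75.] [34. 32.] 69.5 box [[615.0, -85.0], [645.0, -96.0], [657.0, -64.0], [627.0, -53.0]]
[155 225  16  36 137] ztop 13.0 c [337. 163.] [142.  38.] 66.1 box [[290.0, 106.0], [325.0, 91.0], [383.0, 221.0], [348.0, 236.0]]
[ 224  227   62   50 1501] ztop 44.0 c [495. -57.] [ 94. 143.] 11.7 box [[434.0, 3.0], [463.0, -137.0], [556.0, -118.0], [527.0, 22.0]]
[ 257  263   72   57 1126] ztop 30.0 c [ 483. -221.] [ 34. 220.] 89.5 box [[373.0, -237.0], [592.0, -239.0], [593.0, -205.0], [373.0, -203.0]]
```

View pics/scene1.png

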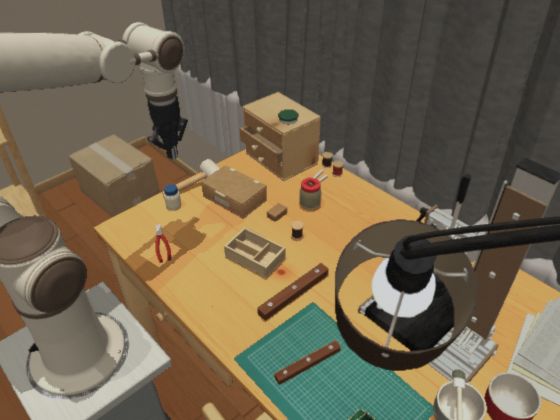

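View pics/top1.png

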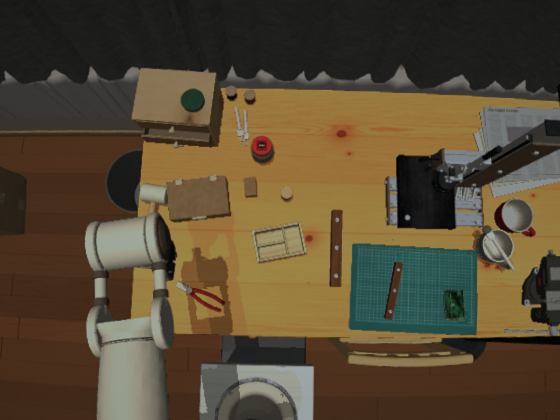

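The tray lies flat, open side up, at px (253–305, 225–260), about 75 mm short of the rail and yawed about 13° to it. Next I push the heel end with two spread fingers, turning as I go.

```bash
cat > push.py <<'E'
from h import *
a=np.radians(12); h=np.array([480,14.5]); xd=np.array([-np.sin(a),np.cos(a)])
P=lambda s,z:[*(h+s*xd),z]
o=best(P(45,120),a); b=np.radians(-1)
o2=min(down(b),key=lambda r:(R.from_rotvec(r).inv()*R.from_rotvec(o)).magnitude())
robot.gripper_to(40)
robot.movep(P(45,120),o)
robot.move_straight(P(45,16),o)
print(robot.move_straight(P(5,16),o,v=50,stop_force=30), sensors.read_state()['ee_pos'])
print(robot.move_straight([495,-30,16],o2,v=40,stop_force=40))
print(robot.move_straight([495,-75,16],o2,v=25,stop_force=12))
st=sensors.read_state();print(st['time_s'],st['ee_pos'],st['force'])
E
python3 push.py
cat > look.py <<'E'
from h import *
robot.dwell(.2)
for n in('top','scene'):
    s=snap(n,n+'2.png'); np.savez('pics/'+n+'1.npz',P=cloud(s),c=s['color'],d=s['depth'])
t,s=cv2.imread('pics/top2.png')[170:300,200:390],cv2.imread('pics/scene2.png')[160:330,180:370]
cv2.imwrite('pics/both2.png',np.vstack([cv2.resize(t,(400,274)),cv2.resize(s,(400,320))]))
E
python3 look.py; python3 m.py|grep -v ztop.1
```

```text
False [478.97068889  19.17843121  15.91850565]
False
True
12.475 [494.84882374 -52.14322742  15.89569482] [ 0.43416115  0.46837181 -0.10691419]
top desk z -0.12137646665496504
[250 136  24  28 517] ztop 82.0 c [763.   4.] [57. 56.] 87.4 box [[733.0, -23.0], [789.0, -26.0], [792.0, 32.0], [736.0, 34.0]]
[ 140  175   91   86 3663] ztop 63.0 c [560. 205.] [218. 226.] 7.9 box [[436.0, 302.0], [468.0, 77.0], [684.0, 108.0], [653.0, 332.0]]
[244 178  13  19 227] ztop 24.0 c [655.  37.] [53. 35.] 4.4 box [[627.0, 52.0], [630.0, 17.0], [683.0, 21.0], [680.0, 56.0]]
[280 187  13  13 127] ztop 46.0 c [635. -69.] [34. 34.] 73.5 box [[614.0, -81.0], [646.0, -90.0], [656.0, -58.0], [624.0, -48.0]]
[ 298  210   44   77 1122] ztop 42.0 c [ 493. -155.] [86. 88.] 0.7 box [[449.0, -112.0], [450.0, -200.0], [536.0, -198.0], [535.0, -111.0]]
scene desk z -0.0213507535034978
[299 178  23  31 600] ztop 82.0 c [759.  -4.] [61. 57.] 15.6 box [[722.0, 15.0], [737.0, -40.0], [796.0, -24.0], [780.0, 32.0]]
[291 221  13  17 174] ztop 46.0 c [635. -77.] [35. 34.] 43.4 box [[611.0, -76.0], [634.0, -101.0], [659.0, -77.0], [636.0, -53.0]]
```

View pics/both2.png

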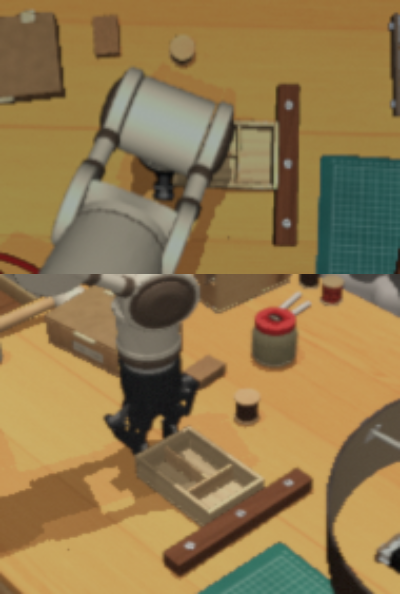

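In the crop, the tray's lead end touches the rail at about (277,155). One firmer press to seat it, then I back off and check with a clear view.

```bash
cat > fin.py <<'E'
from h import *
st=sensors.read_state(); p=np.array(st['ee_pos'])
print(robot.move_straight(p+[0,-12,0],v=15,stop_force=25)); s=sensors.read_state(); print(s['ee_pos'],s['force'])
robot.move_straight(p+[0,40,0],v=60)
robot.move_straight(p+[0,60,180],v=200)
robot.movep([300,330,260],st['eef_rot'])
print(sensors.read_state()['time_s'])
E
python3 fin.py; sed -i 's/2\.png/3.png/g' look.py; python3 look.py; python3 m.py|grep -v ztop.1
python3 - <<'E'
from h import *
for n in('top','scene'):
    f=np.load(f'pics/{n}1.npz');P=f['P'];x,y,z=P[...,0],P[...,1],P[...,2]
    for nm,lo,hi in(('tray',37,55),('rail',22,36)):
        m=(x>360)&(x<610)&(y>-250)&(y<0)&(z>lo)&(z<hi)
        if nm=='rail': m&=(y<-196)
        r=cv2.minAreaRect(P[m][:,:2].astype(np.float32)); print(n,nm,np.round(r[0],1),np.round(r[1],1),round(r[2],2),np.round(cv2.boxPoints(r),1).tolist())
E
```

```text
True
[494.18080233 -51.88480681  15.33365403] [0.09535514 1.30995181 1.10505535]
16.55
top desk z -0.04647065925814786
[250 136  24  28 515] ztop 82.0 c [763.   4.] [55. 56.] 41.5 box [[724.0, 6.0], [761.0, -36.0], [802.0, 1.0], [765.0, 43.0]]
[ 140  175   91   86 3668] ztop 63.0 c [566. 206.] [208. 246.] 14.3 box [[435.0, 300.0], [495.0, 61.0], [697.0, 112.0], [636.0, 351.0]]
[244 178  13  19 228] ztop 24.0 c [655.  36.] [54. 35.] 3.2 box [[627.0, 52.0], [629.0, 17.0], [683.0, 20.0], [681.0, 55.0]]
[280 187  13  14 129] ztop 46.0 c [636. -69.] [32. 31.] 48.8 box [[614.0, -71.0], [637.0, -91.0], [658.0, -67.0], [635.0, -47.0]]
[ 282  210   60   77 1397] ztop 44.0 c [ 494. -130.] [ 90. 138.] 0.3 box [[449.0, -61.0], [449.0, -199.0], [540.0, -199.0], [539.0, -60.0]]
scene desk z -0.0031883589365406806
[ 162  159  105   59 2870] ztop 63.0 c [562. 199.] [214. 239.] 11.3 box [[433.0, 294.0], [480.0, 61.0], [690.0, 103.0], [643.0, 337.0]]
[299 178  23  31 604] ztop 82.0 c [762.  -4.] [57. 57.] 47.9 box [[721.0, -7.0], [764.0, -45.0], [802.0, -2.0], [760.0, 36.0]]
[267 203  20  17 205] ztop
[... 463 characters left out ...]
001220703125, -199.0], [539.5, -198.60000610351562], [538.9000244140625, -60.099998474121094]]
top rail [ 482.4 -213.3] [ 32.6 217.7] 89.63 [[373.5, -228.89999389648438], [591.2000122070312, -230.3000030517578], [591.4000244140625, -197.6999969482422], [373.70001220703125, -196.3000030517578]]
scene tray [ 495.  -134.5] [145.   94.7] 88.77 [[446.1000061035156, -205.89999389648438], [540.7999877929688, -208.0], [543.9000244140625, -63.099998474121094], [449.20001220703125, -61.0]]
scene rail [ 482.6 -217.8] [ 39.  220.3] 88.83 [[372.1000061035156, -235.10000610351562], [592.4000244140625, -239.60000610351562], [593.2000122070312, -200.60000610351562], [372.8999938964844, -196.10000610351562]]
```

View pics/both3.png

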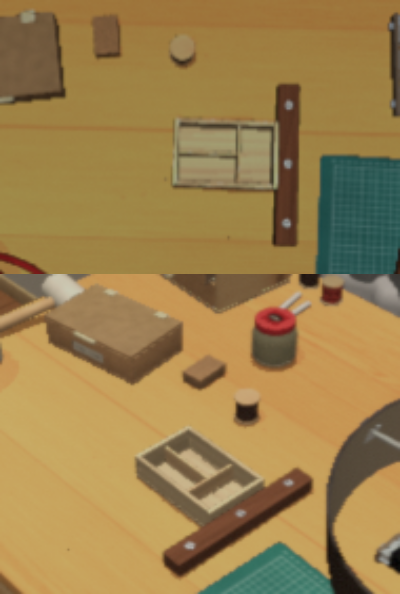

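```bash
python3 -c "
from h import *
print(sensors.read_state()['time_s'],sensors.read_state()['force']); job_done()"
```

```text
16.85 [ 0.25144812 -0.30630966 -1.19014425]
the job is handed in; nothing more can be done
```

I tipped the tray onto its base with closed fingers near its top. I then pushed it about 75 mm along the desk with two spread fingers, turning it about 13° on the way until its former top end met the large rail. I backed the arm off and handed in at 16.9 s.

**Final checks with both cameras, arm clear:**
- **Tray:** it lies flat, open side up. The gap to the rail is about 0–2 mm and it is square to the rail within about 1.3° (0.02 rad). Its centre is about 12 mm from the rail's middle, against the 75 mm allowed.
- **Spool, block and jar:** they measure where they started, within about 2 mm.
- **Glue pot:** I did not measure it again. The arm only passed well above it and the pictures showed nothing wrong.

**Disagreements:**
- **Camera offset:** the two cameras differ by about 5 mm in absolute y, so I judged the gap from tray and rail measured in the same view.
- **Seating push:** the final press stopped on force straight away, with no further travel. That fits the tray already being against the rail, but the force read just after each stop was only about 1 N.

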